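One click more heat under the budare

ROBOT

A 6-joint arm with a two-finger parallel gripper is mounted at the origin on the work surface. World frame = base frame: x ahead of the robot, y to its left, z up, the work surface at z = 0. Lengths are in m, angles in rad, forces in N, time in s.
With the tool pointing down it reaches from about 0.275 to 0.975 m from the base axis. Payload 8.4 kg.
Tool frame: the origin (TCP) lies on the centre line of the jaws, within the pads' length; the fingertips stand 19 mm ahead of it and the grasp point (between the pads) is the TCP; z points along the fingers, y is the line along which they close (so a half turn about z gives the same grasp; the last joint's range is limited). The gripper opens to 92 mm and grips with 3 to 60 N. Pads are 20 mm wide; open, the fingers measure 128 mm over their backs; the gripper's body (75 mm by 189 mm) begins 69 mm behind the grasp point.
Start: joints at [1.22, 0.353, 1.633, -0, 1.155, -0.002], TCP at [0.214, 0.587, 0.234] pointing down, gripper open.
Joint ranges: [-2.63, 2.63], [-0.92, 2.1], [0.06, 2.66], [-1.3, 4.44], [0, 2.69], [-3.02, 3.02]. Speed limits (rad/s): [2.22, 2.22, 2.79, 3.14, 3.14, 3.14].

INTERFACE

Orientations are given as a unit quaternion [w, x, y, z].
In Python, from cell import manip, vision gives the robot as it stands. The module is installed in compiled form; this text tells all that it offers.
- The arm moves only by the shell command python3 -m crank 'ROWS' [FORCE]. ROWS is JSON, a list of rows, each a list of 7 numbers: the shift along the tool's x, y, z in cm, then the turn, a rotation vector about the tool's x, y, z in rad, then the finger opening in cm, from 0 to 9.19. In form: [[tx, ty, tz, rx, ry, rz, claw], ...]. A call has 1 to 10 rows; each row shifts and turns the commanded pose from where the row before left it, along the tool's axes as they then stand; what a row does not reach is not made up. A row lasts 1/12 s, in which the tool goes at most 41.7 mm and 7.16 degrees, less where a joint would pass 70% of its speed; a pose out of reach is approached as far as the arm can. A call with a gripper value outside its range is refused whole. The fingers move at their own pace and stop on an object; FORCE is the grip in N (left out, the last holds). Time passes only in rows, so rows that do not move let the fingers close. It gives the time, the measured TCP pose, the force, the opening and the grip force at its end, in the units of the state.
- manip.observe(): the state, without advancing time (a new reading comes with each control period).
- vision.grab_frame(name): name is "scene" or "top" or "wrist"; returns a dict with "frame" (384x512x3 uint8, red, green, blue), "fx", "fy", "cx", "cy" (pixels), "k1" (the pictures are not rectified: a ray, as slopes to the right and down, at radius r is drawn at 1 + k1 r^2 times it, then the intrinsics apply), "rvec" (rotation vector, rad) and "tvec" (3), from world to camera coordinates, as OpenCV has them; the wrist camera has in their place "tool_from_camera" (4x4, takes a point from camera to tool coordinates, whose origin is the TCP and whose axes are the flange's). Camera axes: x right, y down, z forward; pixel columns grow to the right and rows downward; lengths in m; the calibration is good to about 2 mm. A picture is of the moment at which its call begins: read the wrist's pose just before it. There is no depth.
- manip.sign_off(): hands the job in; it is judged then, once.
The state is a dict: "t": time; "joints": joint angles; "qvel": joint speeds; "effort": joint torques, N m; "eef_pos": TCP position; "tcp_rot": TCP orientation; "contact_force": force on the tool from outside, world axes, zero at the start; "torque": the same for the moment, N m; "grip_width": opening from 0.0 (shut) to 1.0 (fully open); "grasp_force": force on a finger pad.
Only numpy, scipy, OpenCV 4.12 (cv2) and the standard library are available. Lean on these libraries where they do the work, as an engineer would, in place of code of your own. Each camera call takes 0.05 s, during which the arm holds its last target. There are 200 camera calls.

TASK

The budare needs a little more heat before the arepas go on. Rest a fingertip on the knurled knob of the hot plate that the budare stands on and drag the knob round by friction, clockwise seen from above, until it clicks into the next setting: one click up and no further. Do not pinch the knob, leave the other knob at its setting, do not move the budare, the pot or the other things, and finish with the hand clear.

Things in the scene. Friction and masses are not known exactly. Their poses are not given: they have to be found in the camera images.
- hotplate: Fixed double electric hot plate of brushed steel, 340 mm deep (x) by 560 wide (y), deck 70 mm above the counter. Origin under its centre at counter level; x from the knobs to the plates, y left, z up. Two dark iron plates, 180 mm across, side by side; each has its knob 160 mm before its centre (-x). Seven dots ring each knob, 40 degrees apart: black at +x = off, then clockwise six red ones.
- plate_left (a point): centre of the top face of the left (+y) cast-iron plate, 80 mm above the counter
- plate_right (a point): centre of the top face of the right (-y) cast-iron plate, 80 mm above the counter
- knob_left_top (a point): point on the upright axis of the left plate's knob, level with its top rim, 92 mm above the counter. Round grippy aluminium knob, 45 mm across, 22 mm proud of the deck, knurled outside over 19 mm; the top is a flat rim 6 mm wide round a dark dish 2 mm deep, with a white pointer line out to the edge. It neither lifts nor presses in. Axes turn with it: x along the pointer, z up.
- knob_right_top (a point): the same point of the right plate's knob, of the same make
- knob_left_pointer (a point): point on the white pointer line of the left knob, on its top, 18 mm from the axis
- knob_right_pointer (a point): point on the white pointer line of the right knob, on its top, 18 mm from the axis
- knob_left (a joint): angle of the left knob, rad: 0 = off (pointer to the hot plate's +x), growing clockwise from above (more heat) to a stop at 4.19. A spring detent holds each of seven settings, 0.698 (40 degrees) apart: it resists with up to 0.025 N m, gives way half-way and snaps into the nearer setting. A fingertip pressed on its rim with 10 N drags it. Starts in setting 2 (1.396) or 3 (2.094).
- knob_right (a joint): angle of the right knob in rad, same meaning; it too starts in setting 2 or 3, independently of the other
- budare_center (a point): the budare: loose black cast-iron griddle disc, 240 mm across, 13 mm high, 2 kg, with a short flat tab handle reaching 181 mm from its centre on the far side (+x); it stands on one of the two plates. This point is the middle of its cooking face, 9 mm above the plate.
- olleta_center (a point): the aluminium chocolate pot, 150 mm high, 128 mm across at its foot, with a wooden stick handle at the top reaching 160 mm from its axis on the far side (+x); it stands loose on the other plate. This point is on its axis, half-way up.
- mug_center (a point): blue ceramic mug, loose on the counter beside or in front of the hot plate, 82 mm across and 92 mm high, one handle; this point is on its axis, half-way up
- sugar_jar_center (a point): steel sugar jar with hinged lid and spring clip, loose on the counter beside or in front of the hot plate, 100 mm across and 121 mm high; this point is on its axis, half-way up
- funnel_center (a point): light orange plastic funnel standing mouth down, loose on the counter beside or in front of the hot plate, 120 mm across below and 118 mm high; this point is on its axis, half-way up

How it is judged:
By the outcome, as a careful person would: the job done as asked, in the order asked, and still so for the second after the job is handed in, with the robot touching nothing.
It also fails if it takes over 32 s, if anything falls off the work surface, if the arm or the gripper's body presses on something with over 40 N, if the wrist force passes 120 N, or if a joint passes its speed limit or range.

## Working session

There is one attempt and no reset: what is moved stays moved. The work goes in short steps, Python scripts to look and compute and a shell command to move; the robot and the scene stay as the last step left them, time stands still between calls to the robot, and variables do not carry over. Pictures are saved under pics/ and viewed, at most 10 in all, crops included, and the job is handed in when it is done.

```bash
mkdir -p pics
cat > h.py <<'E'
import numpy as np,cv2,pickle
from cell import manip,vision
from scipy.spatial.transform import Rotation as R
def grab(name,tag):
    s=manip.observe(); f=vision.grab_frame(name)
    f['s']=s; pickle.dump(f,open(f'pics/{tag}.pkl','wb'))
    cv2.imwrite(f'pics/{tag}.png',f['frame'][:,:,::-1]); return f
def load(tag): return pickle.load(open(f'pics/{tag}.pkl','rb'))
def pose(f):
    if 'rvec' in f:
        Rc=cv2.Rodrigues(np.array(f['rvec'],float))[0]; t=np.array(f['tvec'],float).ravel()
        return Rc.T,-Rc.T@t
    q=f['s']['tcp_rot']; Rt=R.from_quat([q[1],q[2],q[3],q[0]]).as_matrix()
    T=np.array(f['tool_from_camera']); return Rt@T[:3,:3], Rt@T[:3,3]+np.array(f['s']['eef_pos'])
def ray(f,u,v):
    xd,yd=(u-f['cx'])/f['fx'],(v-f['cy'])/f['fy']; x,y=xd,yd
    for _ in range(20):
        k=1+f['k1']*(x*x+y*y); x,y=xd/k,yd/k
    A,c=pose(f); d=A@np.array([x,y,1.]); return c,d/np.linalg.norm(d)
def atz(f,u,v,z):
    c,d=ray(f,u,v); return c+d*(z-c[2])/d[2]
def proj(f,p):
    A,c=pose(f); q=A.T@(np.array(p)-c); x,y=q[0]/q[2],q[1]/q[2]; k=1+f['k1']*(x*x+y*y)
    return f['fx']*x*k+f['cx'],f['fy']*y*k+f['cy']
def tri(*obs):
    M=0;b=0
    for f,u,v in obs:
        c,d=ray(f,u,v);P=np.eye(3)-np.outer(d,d);M=M+P;b=b+P@c
    return np.linalg.solve(M,b)
E
python3 - <<'E'
from h import *
a=grab('scene','s0');b=grab('top','t0')
im=np.hstack([a['frame'],b['frame']])[:,:,::-1]
cv2.imwrite('pics/top2.png',cv2.resize(b['frame'][:,:,::-1],(800,600),interpolation=cv2.INTER_CUBIC))
cv2.imwrite('pics/sc2.png',cv2.resize(a['frame'][:,:,::-1],(800,600),interpolation=cv2.INTER_CUBIC))
print(manip.observe())
E
```

```text
{'t': 0.1, 'joints': array([ 1.21958716e+00,  3.53563428e-01,  1.63404351e+00,  6.04423326e-06,
        1.15517412e+00, -2.36853378e-03]), 'qvel': array([ 0.00095361, -0.00184148, -0.00116511,  0.00058623,  0.00169519,
        0.00098629]), 'effort': array([-2.92277891e-04, -5.94917643e+01, -3.34937382e+01,  6.97833532e-02,
        1.83991768e-02,  4.45011707e-07]), 'eef_pos': array([0.21347067, 0.58698295, 0.23295535]), 'tcp_rot': array([-1.07223126e-04,  1.73538450e-01,  9.84826915e-01, -5.84455275e-04]), 'contact_force': array([ 0.55389144, -0.25710958,  0.12391378]), 'torque': array([-0.050753  , -0.00151576, -0.02908258]), 'grasp_force': 0.0, 'grip_width': 1.0010793724408396}
```

View pics/top2.png

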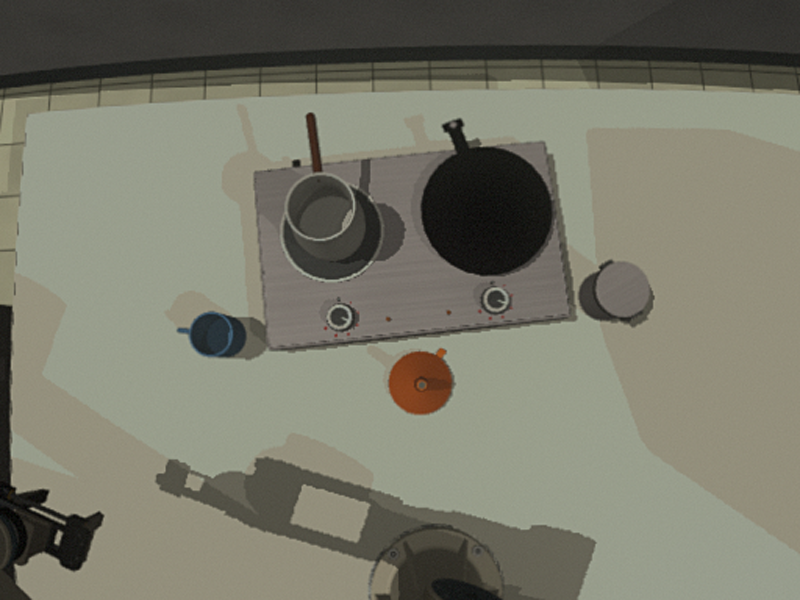

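View pics/sc2.png

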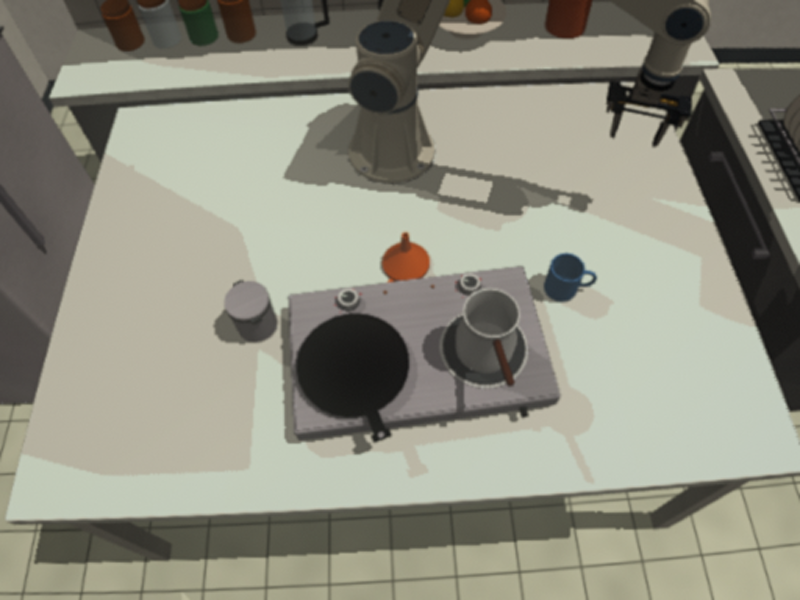

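Run:
```python
from h import *
a=load('s0');b=load('t0');k=.64
for n,s,t in [('knobR',(348,297),(495,299)),('knobL',(470,282),(340,317)),('funneltip',(405,236),(421,384)),('jar',(248,296),(623,290))]:
    p=tri((a,s[0]*k,s[1]*k),(b,t[0]*k,t[1]*k)); print(n,p.round(4), atz(b,t[0]*k,t[1]*k,.092).round(4))
im=b['frame'][:,:,::-1]
def crop(im,x,y,r=20): return cv2.resize(im[y-r:y+r,x-r:x+r],(390,390),interpolation=cv2.INTER_CUBIC)
cv2.imwrite('pics/c.png',np.hstack([crop(im,317,191),crop(a['frame'][:,:,::-1],223,190)]))
```

```text
knobR [ 0.5413 -0.1155  0.0903] [ 0.5411 -0.1164  0.092 ]
knobL [0.5177 0.1617 0.0875] [0.5171 0.1587 0.092 ]
funneltip [0.3967 0.0215 0.1147] [0.3958 0.0196 0.092 ]
jar [ 0.5467 -0.3339  0.1271] [ 0.5505 -0.3502  0.092 ]
```

View pics/c.png

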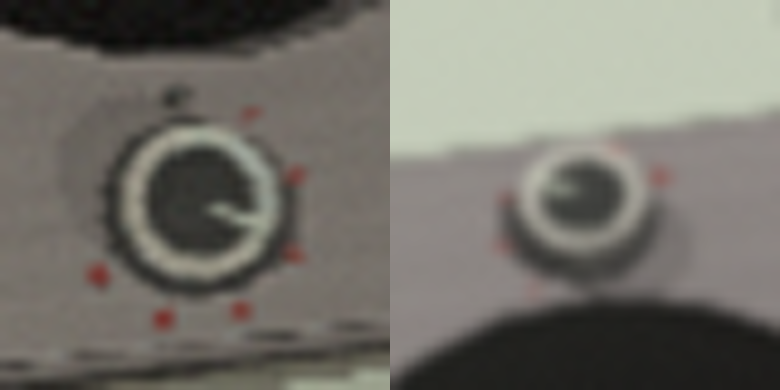

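```bash
r='[-4,-0.7,0,0,0,0.07,4]'; python3 -m crank '[[-4,-0.7,0,0,0,0.07,4],[-4,-0.7,0,0,0,0.07,4],[-4,-0.7,0,0,0,0.07,4],[-4,-0.7,0,0,0,0.07,4],[-4,-0.7,0,0,0,0.07,4],[-4,-0.7,0,0,0,0.07,4],[-4,-0.7,0,0,0,0.07,4],[-4,-0.7,0,0,0,0.07,4],[-4,-0.7,0,0,0,0.07,4],[-4,-0.7,0,0,0,0.07,4]]' 10
python3 -m crank '[[-4,-0.7,0,0,0,0.07,4],[-4,-0.7,0,0,0,0.07,4],[-4,-0.7,0,0,0,0.07,4],[-4,-0.7,0,0,0,0.07,4],[-4,-0.7,0,0,0,0.07,4],[-4,-0.7,0,0,0,0.07,4],[-4,-0.7,0,0,0,0.07,4],[0,0,0,0,0,0,4]]'
cat > w.py <<'E'
from h import *
import sys
# look and print gap from TCP to target finger azimuth phi(deg), TCP radius rr from knob centre
def go(K,phi,rr):
    s=manip.observe();q=s['tcp_rot'];M=R.from_quat([q[1],q[2],q[3],q[0]]).as_matrix()
    a=np.radians(phi);T=np.array([K[0]+rr*np.cos(a),K[1]+rr*np.sin(a),s['eef_pos'][2]])
    y=-np.array([np.cos(a),np.sin(a),0]);z=np.array([0,0,-1.]);N=np.stack([np.cross(y,z),y,z],1)
    print('t',s['t'],'pos',s['eef_pos'].round(4),'F',s['contact_force'].round(1),'tau',s['torque'].round(2))
    print('shift cm',(M.T@(T-s['eef_pos'])*100).round(2),'rot',R.from_matrix(M.T@N).as_rotvec().round(3))
E
python3 - <<'E'
from w import *
go((.541,-.116),188,.049)
f=grab('wrist','w0'); cv2.imwrite('pics/w0b.png',cv2.resize(f['frame'][:,:,::-1],(800,600)))
E
```

```text
t: 0.93
eef_pos: [0.4809, 0.29, 0.2333]
tcp_rot: [-0.0, 0.502, 0.865, -0.0]
contact_force: [1.3, -0.8, -0.9]
grip_width: 0.436
grasp_force: 0.0
t: 1.6
eef_pos: [0.5182, 0.0073, 0.2333]
tcp_rot: [0.0, 0.699, 0.715, -0.001]
contact_force: [0.4, 0.4, -0.7]
grip_width: 0.435
grasp_force: 0.0
t 1.6 pos [0.5182 0.0073 0.2333] F [ 0.4  0.4 -0.7] tau [-0.06  0.06 -0.04]
shift cm [-12.94  -2.88   0.03] rot [-0.001  0.002 -0.116]
```

View pics/w0b.png

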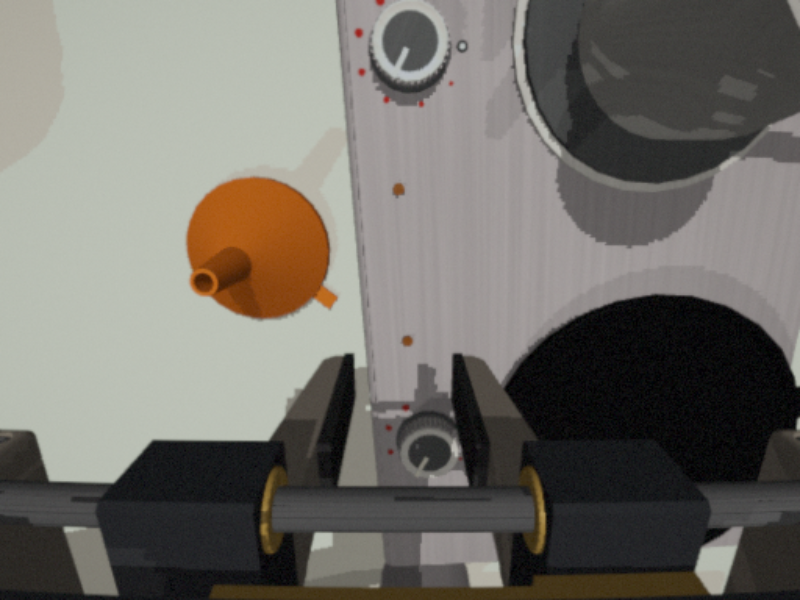

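Run:
```python
from w import *
f=load('w0');k=.64
P=atz(f,429*k,450*k,.092);L=atz(f,411*k,37*k,.092);print(P,L)
q=f['s']['tcp_rot'];M=R.from_quat([q[1],q[2],q[3],q[0]]).as_matrix()
for y in(20,30,38):
  for x in (10,-10): print(y,x,np.array(proj(f,f['s']['eef_pos']+M@np.array([x,y,19])/1000))/k)
```

```text
[ 0.54201233 -0.11558899  0.092     ] [0.52020736 0.1617685  0.092     ]
20 10 [449.35377056 351.1026065 ]
20 -10 [447.8396247  394.96742088]
30 10 [473.82528437 351.07224241]
30 -10 [471.53056266 394.911435  ]
38 10 [493.36276051 351.03939323]
38 -10 [490.44709081 394.85117674]
```

```bash
python3 -m crank '[[-3.2,-0.7,0,0,0,0,4],[-3.2,-0.7,0,0,0,0,4],[-3.2,-0.7,0,0,0,0,4],[-3.2,-0.6,0,0,0,0,4],[0,0,2,0,0,-0.11,4],[0,0,3,0,0,0,4],[0,0,3,0,0,0,4],[0,0,2,0,0,0,4],[0,0,0,0,0,0,4],[0,0,0,0,0,0,4]]'
python3 - <<'E'
from w import *
go((.542,-.1155),188,.047)
f=grab('wrist','w1'); cv2.imwrite('pics/w1b.png',cv2.resize(f['frame'][:,:,::-1],(800,600)))
b=grab('top','t1');cv2.imwrite('pics/t1.png',cv2.resize(b['frame'][160:220,287:347,::-1],(600,600),interpolation=cv2.INTER_CUBIC))
print(np.array(proj(f,(.542,-.1155,.092)))/.64)
E
```

```text
t: 2.48
eef_pos: [0.4957, -0.1148, 0.133]
tcp_rot: [-0.001, 0.655, 0.756, -0.0]
contact_force: [-0.7, 0.2, 0.6]
grip_width: 0.433
grasp_force: 0.0
t 2.4833 pos [ 0.4957 -0.1148  0.133 ] F [-0.7  0.2  0.6] tau [-0.1  -0.    0.03]
shift cm [-0.71 -0.13 -0.  ] rot [-0.002 -0.001  0.004]
[498.96934848 366.76997294]
```

View pics/w1b.png

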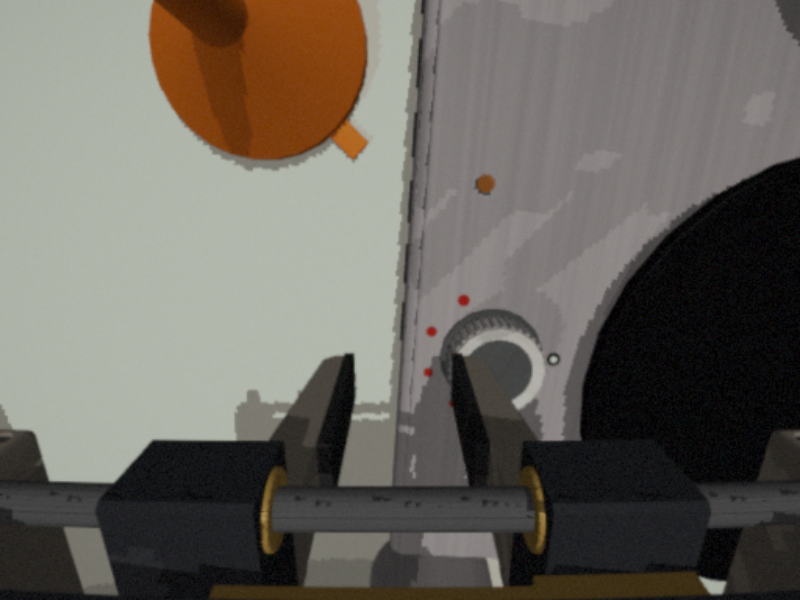

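```bash
python3 -m crank '[[-0.7,-0.1,1,0,0,0,4],[0,0,0.8,0,0,0,4],[0,0,0.2,0,0,0,4],[0,0,0.1,0,0,0,4],[0,0,0.1,0,0,0,4],[0,0,0,0,0,0,4]]'
python3 - <<'E'
from w import *
go((.542,-.1155),188,.047)
E
```

```text
t: 3.08
eef_pos: [0.4961, -0.1228, 0.1115]
tcp_rot: [-0.0, 0.655, 0.755, -0.0]
contact_force: [0.5, -0.4, 0.9]
grip_width: 0.433
grasp_force: 0.0
t 3.0833 pos [ 0.4961 -0.1228  0.1115] F [ 0.5 -0.4  0.9] tau [-0.06  0.09 -0.  ]
shift cm [ 0.08 -0.05  0.  ] rot [-0.    -0.     0.002]
```

```bash
python3 -m crank '[[0,0,0.05,0,0,0,4],[0,0,0.05,0,0,0,4],[0,0,0,0,0,0,4]]'; python3 -m crank '[[0,0,0.05,0,0,0,4],[0,0,0,0,0,0,4]]'
```

```text
t: 3.33
eef_pos: [0.4963, -0.1229, 0.1113]
tcp_rot: [0.0, 0.655, 0.756, 0.0]
contact_force: [-2.4, -1.0, 6.5]
grip_width: 0.433
grasp_force: 3.3
t: 3.5
eef_pos: [0.4963, -0.1229, 0.1112]
tcp_rot: [0.0, 0.655, 0.756, 0.0]
contact_force: [-4.9, -0.0, 11.4]
grip_width: 0.43
grasp_force: 5.8
```

```bash
python3 -m crank '[[0.164,0.003,0.02,0,0,0.035,4],[0.164,0.003,0,0,0,0.035,4],[0.164,0.003,0,0,0,0.035,4],[0.164,0.003,0,0,0,0.035,4],[0.164,0.003,0,0,0,0.035,4]]'
python3 - <<'E'
from w import *
go((.542,-.1155),178,.047)
E
```

```text
t: 3.92
eef_pos: [0.4961, -0.1149, 0.1111]
tcp_rot: [0.001, 0.719, 0.695, 0.0]
contact_force: [-3.7, -0.7, 12.4]
grip_width: 0.432
grasp_force: 6.1
t 3.9167 pos [ 0.4961 -0.1149  0.1111] F [-3.7 -0.7 12.4] tau [-0.3   0.4  -0.03]
shift cm [ 0.1  -0.11 -0.  ] rot [0.001 0.001 0.   ]
```

```bash
python3 -m crank '[[0.17,0,0,0,0,0.035,4],[0.17,0,0,0,0,0.035,4],[0.17,0,0,0,0,0.035,4],[0.17,0,0,0,0,0.035,4],[0.17,0,0,0,0,0.035,4],[0.17,0,0,0,0,0.035,4],[0.17,0,0,0,0,0.035,4],[0.17,0,0,0,0,0.035,4],[0.17,0,0,0,0,0.035,4],[0,0,0,0,0,0,4]]'
python3 - <<'E'
from w import *
go((.542,-.1155),160,.047)
E
```

```text
t: 4.75
eef_pos: [0.4999, -0.0998, 0.1111]
tcp_rot: [0.001, 0.819, 0.573, 0.001]
contact_force: [-0.1, -1.0, 7.6]
grip_width: 0.436
grasp_force: 4.0
t 4.75 pos [ 0.4999 -0.0998  0.1111] F [-0.1 -1.   7.6] tau [-0.33 -0.07 -0.03]
shift cm [-0.04 -0.2  -0.  ] rot [ 0.003 -0.    -0.001]
```

```bash
python3 -m crank '[[0.16,-0.03,0.03,0,0,0.035,4],[0.16,-0.03,0,0,0,0.035,4],[0.16,-0.03,0,0,0,0.035,4],[0.16,-0.03,0,0,0,0.035,4],[0.16,-0.03,0,0,0,0.035,4],[0.16,-0.03,0,0,0,0.035,4],[0,0,0,0,0,0,4]]'
python3 - <<'E'
from w import *
go((.542,-.1155),148,.047)
b=grab('top','t2')
c=cv2.resize(b['frame'][160:220,287:347,::-1],(390,390),interpolation=cv2.INTER_CUBIC)
s=grab('scene','s2')
d=cv2.resize(s['frame'][160:220,193:253,::-1],(390,390),interpolation=cv2.INTER_CUBIC)
cv2.imwrite('pics/t2b.png',np.hstack([c,d]))
E
```

```text
t: 5.33
eef_pos: [0.5036, -0.0909, 0.1111]
tcp_rot: [0.002, 0.875, 0.484, 0.002]
contact_force: [3.9, -3.3, 5.0]
grip_width: 0.438
grasp_force: 2.6
t 5.3333 pos [ 0.5036 -0.0909  0.1111] F [ 3.9 -3.3  5. ] tau [-0.85 -0.72 -0.01]
shift cm [-0.05 -0.13 -0.  ] rot [ 0.006 -0.002 -0.001]
```

View pics/t2b.png

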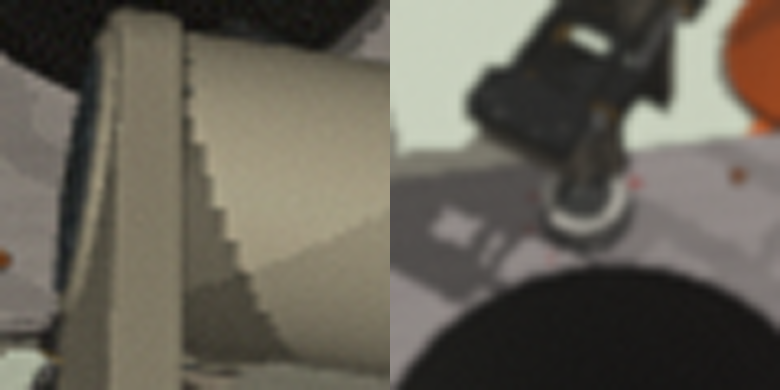

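```bash
python3 -m crank '[[0,0,-0.3,0,0,0,4],[0,0,-1,0,0,0,4],[0,0,-3,0,0,0,4],[0,-2,-3,0,0,0,4],[0,-4,-2,0,0,0,4],[0,-4,0,0,0,0,4],[0,-4,0,0,0,0,4],[0,0,0,0,0,0,4]]'
python3 - <<'E'
from w import *
b=grab('top','t3');w=grab('wrist','w3')
u,v=map(int,proj(w,(.542,-.1155,.092)));print(u,v)
c=cv2.resize(b['frame'][171:211,297:337,::-1],(390,390),interpolation=cv2.INTER_CUBIC)
s=grab('scene','s3')
d=cv2.resize(s['frame'][170:210,203:243,::-1],(390,390),interpolation=cv2.INTER_CUBIC)
cv2.imwrite('pics/t3b.png',np.hstack([c,d]))
E
```

```text
t: 6.1
eef_pos: [0.3774, -0.0153, 0.2009]
tcp_rot: [-0.002, 0.874, 0.485, -0.002]
contact_force: [0.0, 0.5, -0.2]
grip_width: 0.439
grasp_force: 0.0
452 196
```

View pics/t3b.png

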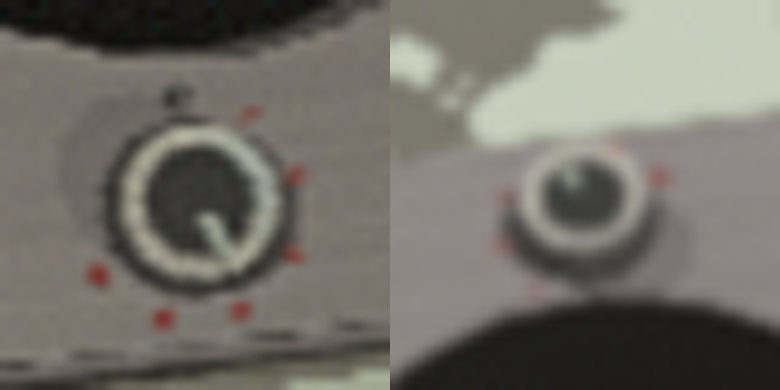

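The pointer moved from about 110° to 150° in the crop (tip at 236,266), so it went up exactly one setting. I'll check that nothing else moved, then hand in.

```bash
python3 -m crank '[[0,0,-3,0,0,0,4],[0,0,-3,0,0,0,4],[0,0,0,0,0,0,4]]'
python3 - <<'E'
from h import *
a=load('t0')['frame'].astype(int);b=load('t3')['frame'].astype(int)
for n,(x0,x1,y0,y1) in dict(budare=(265,360,70,180),pot=(180,250,70,185),knobL=(205,232,190,215)).items():
    d=abs(a-b).max(2)[y0:y1,x0:x1]; print(n,(d>40).sum())
manip.sign_off()
E
```

```text
t: 6.5
eef_pos: [0.3879, -0.0181, 0.2661]
tcp_rot: [0.002, 0.875, 0.485, 0.003]
contact_force: [2.8, -0.7, 1.0]
grip_width: 0.436
grasp_force: 0.0
budare 0
pot 0
knobL 0
the job is handed in; nothing more can be done
```

The right knob, under the budare, was dragged one click up from setting 3 to 4. The pictures show the left knob, budare and pot unmoved, the hand finished clear, and the job is handed in.

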